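# Dispense one specimen cassette and stop it on the chute

### The job

Get one specimen cassette ready for labelling: with one finger press the dispenser's thumb key all the way down so that the spring pops the lowest cassette out, and with the other finger trap it on the sloping chute before it slides off into the tray. Do not pick the cassette up or press hard on it, and leave everything else on the bench where it is. The program finishes while holding: one finger still keeps the key down and the other still stops the cassette, at rest on the chute.

Things in the scene. Friction and masses are not known exactly. Their poses are not given: they have to be found in the camera images.
- dispenser: cassette dispenser, fixed: base plate 222 x 112 mm, upright magazine, thumb key, sloping chute. Origin on the bench under the chute's upper end; x points up the chute to the magazine (46 x 42 mm, 174 mm high, at x 20 to 66 mm; spring housing behind, 109 mm high, to x 150 mm), y across, z up. The chute's middle line is y = 0; the key stands beside the chute on the -y side
- chute: the dispenser's slick steel trough: 115 mm long, 34 mm wide inside, side walls 6 mm high, sloping down 22 degrees, open at its lower end (x -115 mm, 32 mm above the bench). Origin at its upper end, 75 mm up, mid-width on the sliding surface; x points up the slope, z square to the surface. A cassette runs down it in about 0.3 s: have the stopping finger there before the key is pressed through
- ejector_top (a point): middle of the thumb key's level top: black ribbed pad 34 mm (dispenser x) by 24 mm, 64 mm above the bench at rest, 54 mm fully down, at x -70, y -52 mm in the dispenser's frame, 52 mm sideways from the chute's middle line. Beside it the chute's surface is 47 mm up: fingertips level with the fully pressed key clear the chute's side walls and stand in a cassette's way. Axes as the dispenser's
- ejector (a joint): travel of the thumb key, m: 0 at rest, 0.010 fully down. It goes straight down against a return spring, about 2 N to start and 5 N at the bottom (some 1 N more from the gate's rubbing), and springs back when let go. A gate tooth on it holds the lowest cassette back and frees it at about 0.006
- cassette: lowest cassette, loose in the magazine's foot: white plastic box 42 mm (x) by 30 mm by 12 mm high, about 22 g, slotted lid, slanted writing face at the +x end; the blunt -x end comes out first. Origin at the centre of its underside, at first x 43, z 75 mm in the dispenser's frame. When freed, a sprung pusher drives it 50 mm along the level deck in about 0.3 s, then it slides down the chute
- tray: white tray 150 x 120 mm, 24 mm high, fixed on the bench under the open lower end of the chute; origin at the centre of its underside. A cassette that slides off the chute drops into it
- pot_a: bystander: specimen pot, 42 mm across, 62 mm tall, clear with a screw cap, loose on the bench beside the dispenser; origin at the centre of its underside
- pot_b: bystander: specimen pot, 42 mm across, 62 mm tall, clear with a screw cap, loose on the bench beside the dispenser; origin at the centre of its underside
- pot_c: bystander: specimen pot, 42 mm across, 62 mm tall, clear with a screw cap, loose on the bench beside the dispenser; origin at the centre of its underside
- tray_cassette_a: bystander: another cassette like the one to dispense, lying loose in the white tray beyond the chute's end; origin at the centre of its underside
- tray_cassette_b: bystander: another cassette like the one to dispense, lying loose in the white tray beyond the chute's end; origin at the centre of its underside
- pencil: bystander: wooden pencil, 150 mm long, 8 mm thick, lying loose on the bench on the key's side of the dispenser, about 110 mm from the chute's middle line; origin midway, on the bench
- petri_dish: bystander: closed petri dish, 92 mm across, 16 mm high, loose on the bench on the key's side, by the magazine; origin at the centre of its underside
- wash_bottle: bystander: wash bottle, 68 mm across, 200 mm tall with its spout, loose on the bench at the left; origin at the centre of its underside

How it is judged:
On the way:
1. the key is pressed down by a finger and the cassette has popped out of the magazine onto the chute (value of joint ejector above 0.006 m and contact force between the fingers and ejector above 0.5 N and x of cassette in the frame of chute below 0 m), for 0.1 s.
At the end, for the whole second after the job is handed in: The cassette lies flat on the chute, its middle 20 to 100 mm below the chute's upper end, at rest (under 10 mm/s) and touched by a finger, while a finger still holds the thumb key at least 7 mm down (x of cassette in the frame of chute between -0.1 and -0.02 m and y of cassette in the frame of chute between -0.012 and 0.012 m and z of cassette in the frame of chute between -0.004 and 0.006 m and linear speed of cassette below 0.01 m/s and contact force between the fingers and cassette above 0.01 N and value of joint ejector above 0.007 m and contact force between the fingers and ejector above 0.5 N); the arm keeps its last pose, push and grip.
It fails at once if the cassette slides off the chute (x of cassette in the frame of chute below -0.112 m or height (world z) of cassette below 0.026 m or y of cassette in the frame of chute above 0.025 m or y of cassette in the frame of chute below -0.025 m).
It fails at once if the cassette is picked up off the dispenser (height (world z) of cassette above 0.092 m or z of cassette in the frame of chute above 0.015 m).
It fails at once if the cassette is pressed hard (over 15 N) (contact force between the fingers and cassette above 15 N).
It fails at once if something else on the bench is moved by more than 15 mm (distance of any of pot_a, pot_b, pot_c, tray_cassette_a, tray_cassette_b, pencil, petri_dish, wash_bottle from where it was at the start of the episode above 0.015 m).
It also fails if it takes over 26 s, if anything falls off the work surface, if the arm or the gripper's body presses on something with over 40 N, if the wrist force passes 120 N, or if a joint passes its speed limit or range.

### The arm

A 6-joint arm with a two-finger parallel gripper is mounted at the origin on the work surface. World frame = base frame: x ahead of the robot, y to its left, z up, the work surface at z = 0. Lengths are in m, angles in rad, forces in N, time in s.
With the tool pointing down it reaches from about 0.325 to 0.85 m from the base axis. Payload 4.4 kg.
Tool frame: the origin (TCP) lies midway between the tips of the shut fingers; the grasp point (between the pads) lies 19 mm behind it (bot.grip_depth is the distance from the TCP to the grasp point, in m); x points along the fingers, y is the direction in which the jaws open and shut, and the axes are right-handed (so a half turn about x gives the same grasp; the last joint's range is limited). The gripper opens to 94 mm and grips with 3 to 60 N. Pads are 16 mm wide; open, the fingers measure 119 mm over their backs; the gripper's body (75 mm by 177 mm) begins 78 mm behind the grasp point.
Start: joints at [1.03, 0.207, 1.542, -0, 1.393, -0.15], TCP at [0.219, 0.532, 0.205] pointing down, gripper open.
Joint ranges: [-2.73, 2.73], [-0.86, 2.22], [0.23, 2.46], [-1.11, 4.25], [0.08, 2.63], [-2.82, 2.82]. Speed limits (rad/s): [2.79, 2.79, 3.14, 3.14, 3.14, 3.14].

### API

Orientations are given as a rotation vector (axis times angle).
In Python, from rig import bot, eyes, hand_in gives the robot as it stands.
- The arm moves only by the shell command python3 -m crank 'ROWS' [OPENING] [FORCE]. ROWS is JSON, a list of rows, each a list of 6 numbers: the shift along the tool's x, y, z scaled (see below), then the turn, a rotation vector about the tool's x, y, z scaled (see below). In form: [[tx, ty, tz, wx, wy, wz], ...]. A call has 1 to 10 rows; each row shifts and turns the commanded pose from where the row before left it, along the tool's axes as they then stand; what a row does not reach is not made up. The controller multiplies each number of a shift by 1000 mm and each number of a turn by 0.15 rad. A row lasts 1/8 s, in which the tool goes at most 62.5 mm and 10.7 degrees, less where a joint would pass 70% of its speed; a pose out of reach is approached as far as the arm can. A call with a number of a shift or a turn outside -1 to 1 is refused whole. A call with a gripper value outside its range is refused whole. OPENING is the finger opening in mm, from 0 to 94, set as the call begins (- or left out, the last holds). The fingers move at their own pace and stop on an object; FORCE is the grip in N (left out, the last holds). Time passes only in rows, so rows that do not move let the fingers close. It gives the time, the measured TCP pose, the force and the opening at its end, in the units of the state.
- bot.get_obs(): the state, without advancing time (a new reading comes with each control period).
- eyes.read_camera(name): name is "scene" or "side" or "wrist"; returns a dict with "pixels" (480x640x3 uint8, blue, green, red), "fx", "fy", "cx", "cy" (pixels), "cam_to_world" (4x4, takes a point from camera to world coordinates); the wrist camera has in their place "mount" (4x4, takes a point from camera to tool coordinates, whose origin is the TCP and whose axes are the tool frame's). Camera axes: x right, y up, looking along -z (the intrinsics and any distortion apply to the point x, -y, -z); pixel columns grow to the right and rows downward; lengths in m; the calibration is good to about 2 mm. A picture is of the moment at which its call begins: read the wrist's pose just before it. There is no depth.
- hand_in(): hands the job in, once; it reports no verdict.
The state is a dict: "time_s": time; "joint_positions": joint angles; "joint_velocities": joint speeds; "joint_torque": joint torques, N m; "tcp_pos": TCP position; "tool_rot": TCP orientation; "contact_force": force on the tool from outside, world axes, zero at the start; "wrist_torque": the same for the moment, N m; "opening": finger opening in m.
Only numpy, scipy, OpenCV 4.12 (cv2) and the standard library are available. Lean on these libraries where they do the work, as an engineer would, in place of code of your own. Each camera call takes 0.05 s, during which the arm holds its last target.

## Working session

There is one attempt and no reset: what is moved stays moved. The work goes in short steps, Python scripts to look and compute and a shell command to move; the robot and the scene stay as the last step left them, time stands still between calls to the robot, and variables do not carry over. Pictures are saved under pics/ and viewed, and the job is handed in when it is done.

```bash
ls; mkdir -p pics; python3 - <<'E'
from rig import bot,eyes
import cv2
o=bot.get_obs(); print(o)
for n in ["scene","side","wrist"]:
    c=eyes.read_camera(n); cv2.imwrite(f"pics/{n}0.png",c["pixels"])
    print(n,c["fx"],c["fy"],c["cx"],c["cy"],c.get("cam_to_world",c.get("mount")),[k for k in c])
E
```

```text
pics
{'time_s': 0.0, 'joint_positions': array([ 1.03051259e+00,  2.07399212e-01,  1.54292286e+00, -9.83937726e-06,
        1.39347831e+00, -1.50517840e-01]), 'joint_velocities': array([ 1.71680108e-04,  5.73452344e-05, -1.67716305e-04, -7.66073934e-04,
        1.41800075e-03,  1.45556581e-03]), 'joint_torque': array([-7.43174569e-04, -3.70883703e+01, -2.81408429e+01,  6.96059922e-02,
        3.63527925e-02, -1.82876770e-04]), 'tcp_pos': array([0.21809654, 0.53118029, 0.20431735]), 'tool_rot': array([ 0.30415742,  1.54982262, -0.30744299]), 'contact_force': array([-0.00692763,  0.49708737, -0.22357082]), 'wrist_torque': array([-0.012579  ,  0.02013867, -0.00428992]), 'opening': 0.09390864156074319}
scene 521.0311576621316 521.0311576621316 333.78011154860724 238.569475662282 [[-2.95765711e-01 -7.65122047e-01  5.71936096e-01  1.13503656e+00]
 [ 9.55260504e-01 -2.36824064e-01  1.77177119e-01  2.94575052e-01]
 [-1.13889632e-04  5.98750880e-01  8.00935310e-01  9.16193840e-01]
 [ 0.00000000e+00  0.00000000e+00  0.00000000e+00  1.00000000e+00]] ['pixels', 'fx', 'fy', 'cx', 'cy', 'cam_to_world']
side 470.6141449888722 470.6141449888722 322.04749144939154 246.88611957322217 [[-0.98758642  0.10950571 -0.11261246  0.40927091]
 [-0.15696816 -0.71465681  0.68163527  0.86794028]
 [-0.00583631  0.69085031  0.72297427  0.87732439]
 [ 0.          0.          0.          1.        ]] ['pixels', 'fx', 'fy', 'cx', 'cy', 'cam_to_world']
wrist 405.1228576864499 405.1228576864499 314.1902564181284 239.67430344271295 [[-1.41749581e-03  2.31203481e-01 -9.72904384e-01 -1.79899167e-01]
 [ 9.99998972e-01  1.16477581e-04 -1.42929187e-03 -1.53715264e-03]
 [-2.17135706e-04 -9.72905410e-01 -2.31203408e-01 -6.62010940e-02]
 [ 0.00000000e+00  0.00000000e+00  0.00000000e+00  1.00000000e+00]] ['pixels', 'fx', 'fy', 'cx', 'cy', 'mount']
```

View pics/scene0.png

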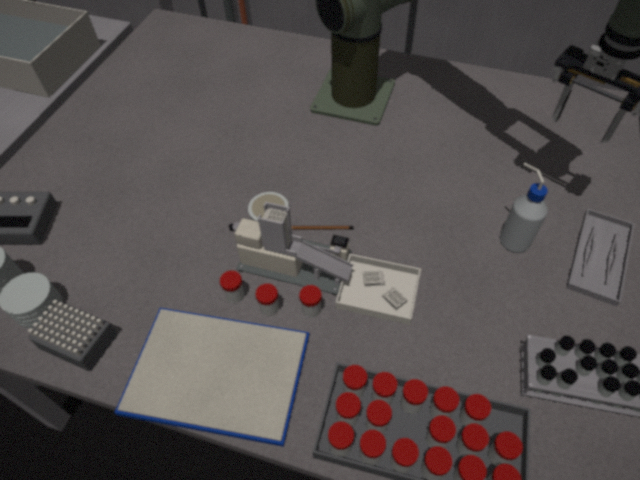

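View pics/side0.png

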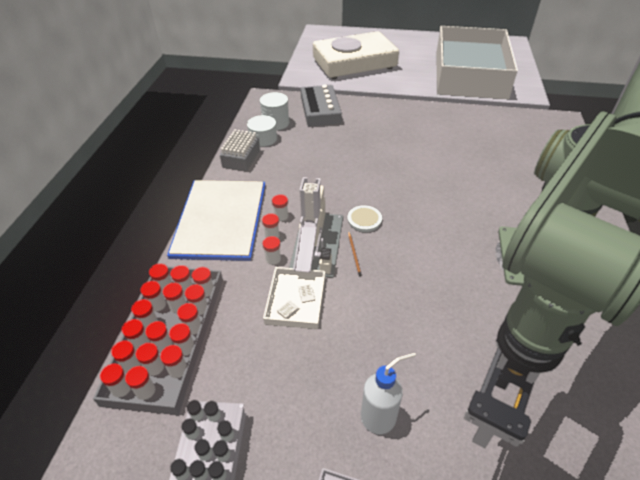

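View pics/wrist0.png

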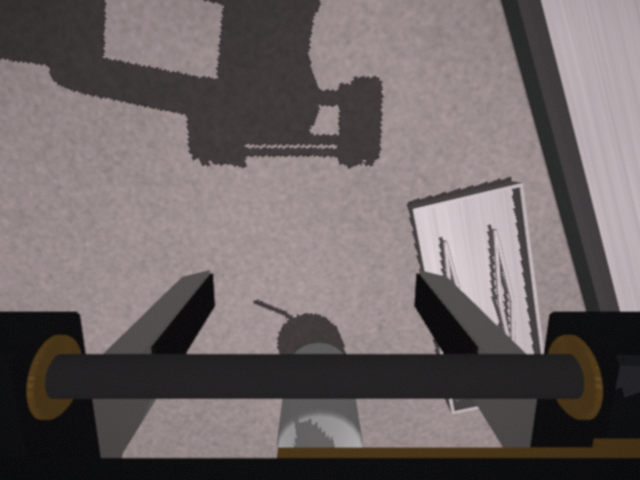

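```bash
python3 - <<'E'
import cv2
a=cv2.imread("pics/scene0.png")[180:330,210:430]; b=cv2.imread("pics/side0.png")[170:330,240:400]
cv2.imwrite("pics/sc.png",cv2.resize(a,None,fx=3.6,fy=3.6,interpolation=cv2.INTER_CUBIC))
cv2.imwrite("pics/sd.png",cv2.resize(b,None,fx=3.7,fy=3.7,interpolation=cv2.INTER_CUBIC))
E
```

```text
(no output)
```

View pics/sc.png

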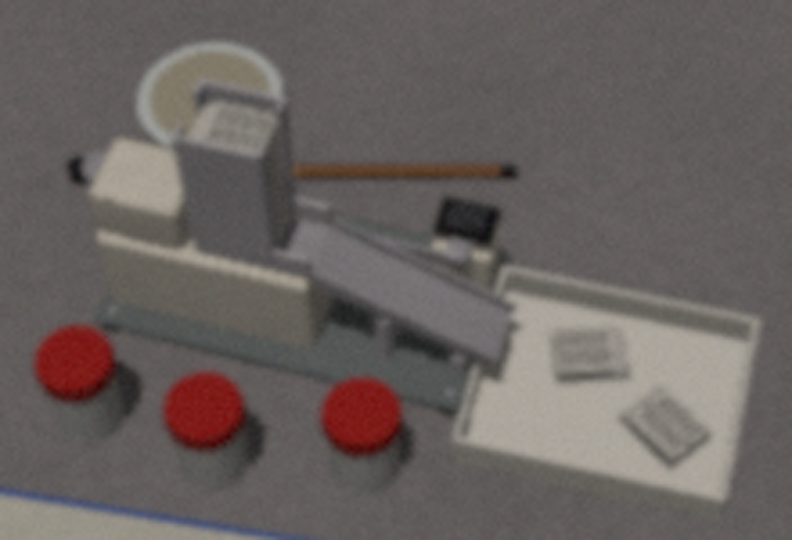

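View pics/sd.png

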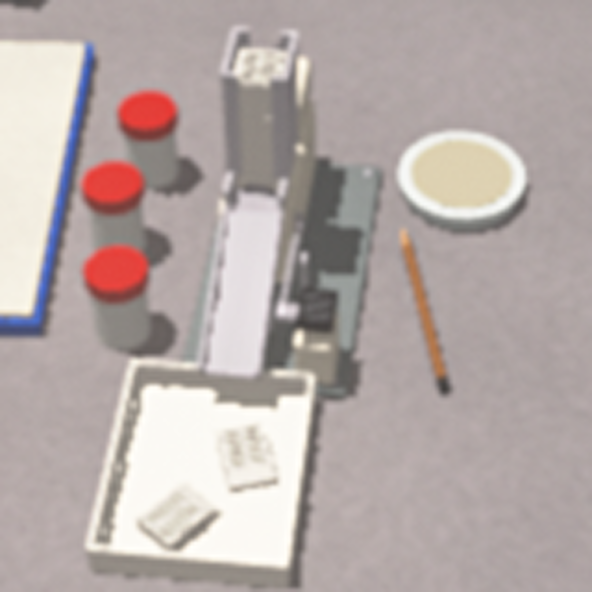

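```bash
cat > h.py <<'E'
import numpy as np
from rig import bot,eyes
from scipy.spatial.transform import Rotation as R
C={n:eyes.read_camera(n) for n in("scene","side")}
def ray(c,uv,M=None):
    M=c["cam_to_world"] if M is None else M
    d=M[:3,:3]@np.array([(uv[0]-c["cx"])/c["fx"],-(uv[1]-c["cy"])/c["fy"],-1]); return M[:3,3],d
def plane(c,uv,z,M=None):
    o,d=ray(c,uv,M); return o+d*(z-o[2])/d[2]
def tri(rs):
    A=0;b=0
    for o,d in rs:
        d=d/np.linalg.norm(d);P=np.eye(3)-np.outer(d,d);A=A+P;b=b+P@o
    return np.linalg.solve(A,b)
S=lambda p:(p[0]/3.6+210-.36,p[1]/3.6+180-.36)
D=lambda p:(p[0]/3.7+240-.36,p[1]/3.7+170-.36)
E
python3 - <<'E'
from h import *
np.set_printoptions(precision=4,suppress=True)
s,d=C["scene"],C["side"]
k=S((467,220));k2=D((318,308))
print("key",plane(s,k,.064),plane(d,k2,.064),tri([ray(s,k),ray(d,k2)]))
for n,p,z in [("lowL",(208,370),.035),("lowR",(268,375),.035),("upL",(234,200),.078),("upR",(283,205),.078),("magTL",(225,72),.174),("magTR",(293,78),.174),("baseR far",(378,168),.006),("base R near",(350,392),.006)]:
    print(n,plane(d,D(p),z))
for n,p,z in [("pencil a",(405,235),.004),("pencil b",(443,385),.004),("potA",(147,112),.062),("potB",(113,183),.062),("potC",(117,270),.062)]: print(n,plane(d,D(p),z))
E
```

```text
key [0.5284 0.1186 0.064 ] [0.5246 0.1192 0.064 ] [0.5255 0.1173 0.0609]
lowL [0.5901 0.1568 0.035 ]
lowR [0.5514 0.1551 0.035 ]
upL [0.5929 0.0433 0.078 ]
upR [0.5598 0.0432 0.078 ]
magTL [0.5982 0.0276 0.174 ]
magTR [0.5547 0.0269 0.174 ]
baseR far [ 0.5105 -0.0808  0.006 ]
base R near [0.5008 0.1368 0.006 ]
pencil a [ 0.4826 -0.0158  0.004 ]
pencil b [0.4414 0.1199 0.004 ]
potA [ 0.6751 -0.0537  0.062 ]
potB [0.6819 0.0227 0.062 ]
potC [0.66   0.1037 0.062 ]
```

```bash
python3 - <<'E'
from h import *
np.set_printoptions(precision=4,suppress=True)
o=bot.get_obs();T=R.from_rotvec(o["tool_rot"]).as_matrix();print(T, o["tcp_pos"])
th=np.deg2rad(-87.4);X=np.array([np.cos(th),np.sin(th),0]);Y=np.array([-X[1],X[0],0])
for s in(1,-1):
    G=np.c_[[0,0,-1],s*Y,s*X]
    print(s,np.linalg.det(G),R.from_matrix(T.T@G).as_rotvec())
E
```

```text
[[-0.0003  0.38    0.925 ]
 [-0.0005  0.925  -0.38  ]
 [-1.     -0.0006 -0.0001]] [0.2184 0.5317 0.2052]
1 1.0 [1.1357 0.0003 0.0005]
-1 1.0 [-2.0059 -0.0006  0.0003]
```

```bash
python3 -m crank '[[-0.06,0,0,1,0,0],[-0.06,0,0,1,0,0],[0,0,0,1,0,0],[0,0,0,1,0,0],[0,0,0,1,0,0],[0,0,0,1,0,0],[0,0,0,1,0,0],[0,0,0,0.573,0,0]]' 94; python3 -m crank '[[0,0.0315,0.0426,0,0,0],[0,0.0315,0.0426,0,0,0],[0,0.0315,0.0426,0,0,0],[0,0.0315,0.0426,0,0,0],[0,0.0315,0.0426,0,0,0],[0,0.0315,0.0426,0,0,0],[0,0.0315,0.0426,0,0,0],[0,0.0315,0.0426,0,0,0],[0,0.0315,0.0426,0,0,0],[0,0.0315,0.0426,0,0,0]]'; python3 -m crank '[[0.05,0,0,0,0,0],[0.05,0,0,0,0,0],[0,0,0,0,0,0],[0,0,0,0,0,0]]' 40; python3 - <<'E'
from h import *
import cv2
o=bot.get_obs();c=eyes.read_camera("wrist");cv2.imwrite("pics/w1.png",c["pixels"])
T=np.eye(4);T[:3,:3]=R.from_rotvec(o["tool_rot"]).as_matrix();T[:3,3]=o["tcp_pos"]
np.savez("w1.npz",M=T@c["mount"],T=T,f=[c["fx"],c["fy"],c["cx"],c["cy"]]);print(T,o["opening"],o["time_s"],o["contact_force"])
E
```

```text
time_s: 1.35
tcp_pos: [0.2185, 0.5318, 0.3254]
tool_rot: [1.178, 1.229, -1.178]
contact_force: [0.6, 0.2, 0.4]
opening: 0.0941
time_s: 2.6
tcp_pos: [0.5533, 0.119, 0.3255]
tool_rot: [1.176, 1.23, -1.176]
contact_force: [0.3, 0.8, -0.4]
opening: 0.0937
time_s: 3.1
tcp_pos: [0.5535, 0.1207, 0.2275]
tool_rot: [1.177, 1.228, -1.174]
contact_force: [0.3, 0.4, 0.6]
opening: 0.0578
[[ 5.76178538e-03  9.98947974e-01  4.54944652e-02  5.54343159e-01]
 [ 3.67595031e-04  4.54931015e-02 -9.98964585e-01  1.20870950e-01]
 [-9.99983333e-01  5.77254309e-03 -1.05086825e-04  2.28778705e-01]
 [ 0.00000000e+00  0.00000000e+00  0.00000000e+00  1.00000000e+00]] 0.049250590757264 3.2 [0.26094738 0.16944175 0.30743834]
```

View pics/w1.png

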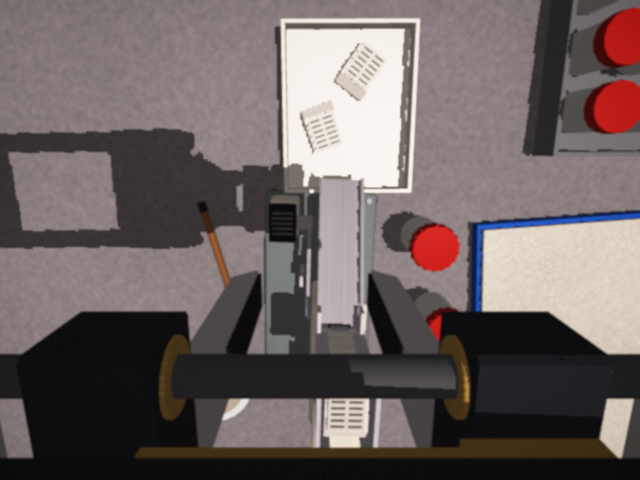

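```bash
python3 - <<'E'
import cv2
a=cv2.imread("pics/w1.png")[165:345,245:395]
cv2.imwrite("pics/w1c.png",cv2.resize(a,None,fx=3.3,fy=3.3,interpolation=cv2.INTER_CUBIC))
E
```

```text
(no output)
```

View pics/w1c.png

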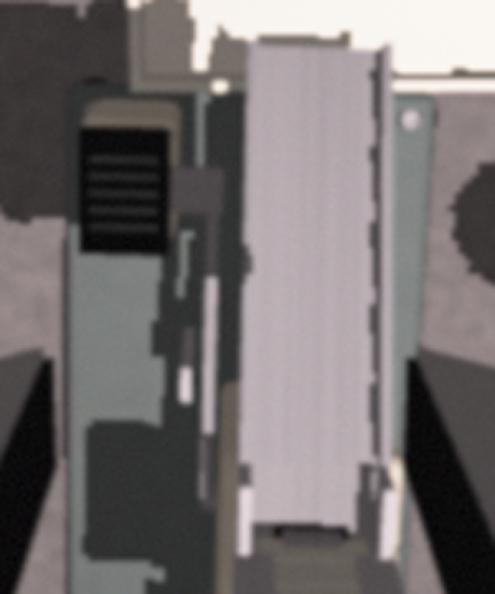

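```bash
python3 - <<'E'
from h import *
np.set_printoptions(precision=4,suppress=True)
w=np.load("w1.npz");M=w["M"];c=dict(zip(["fx","fy","cx","cy"],w["f"]))
F=lambda p:(p[0]/3.3+245-.35,p[1]/3.3+165-.35)
P=lambda p,z:plane(c,F(p),z,M)
k=P((124,190),.064);print("key",k, [P(p,.064) for p in [(80,128),(169,128),(166,254),(80,250)]])
s,d=C["scene"],C["side"]
print("tri3",tri([ray(c,F((124,190)),M),ray(s,S((467,220))),ray(d,D((318,308)))]))
lo=P((375,50),.033);up=P((358,520),.075);print("right edge",lo,up)
lL=P((247,45),.038);uL=P((243,460),.079);print("left top",lL,uL)
m=P((120,96),.0)
for a,b in((lo,up),(lL,uL)): print(np.rad2deg(np.arctan2(*(b-a)[[1,0]])))
th=np.deg2rad(-87.4);X=np.array([np.cos(th),np.sin(th),0]);Y=np.array([-X[1],X[0],0])
for p in(lo,up,lL,uL): print((p-k)@X,(p-k)@Y)
print("base", [P(p,.006) for p in((66,230),(66,580))])
E
```

```text
key [0.5277 0.1189 0.064 ] [array([0.5159, 0.1347, 0.064 ]), array([0.5389, 0.1357, 0.064 ]), array([0.5393, 0.1021, 0.064 ]), array([0.5165, 0.1022, 0.064 ])]
tri3 [0.5263 0.1179 0.0616]
right edge [0.5946 0.1557 0.033 ] [0.5939 0.0333 0.075 ]
left top [0.5587 0.1559 0.038 ] [0.562  0.0509 0.079 ]
-90.31308750328994
-88.21660008401437
-0.03377472909216801 0.06847322488912534
0.08844813723582715 0.062253691463241737
-0.03557448394426283 0.03262790141758398
0.06946524228049755 0.03113073603629415
base [array([0.5064, 0.0943, 0.006 ]), array([ 0.5085, -0.0235,  0.006 ])]
```

```bash
python3 -m crank '[[0.05,-0.001,0.001,0,0,0],[0.05,0,0,0,0,0],[0.04,0,0,0,0,0],[0.015,0,0,0,0,0],[0,0,0,0,0,0],[0,0,0,0,0,0]]' 40; python3 - <<'E'
from h import *
import cv2
for i in range(3):
    o=bot.get_obs();print(o["tcp_pos"],o["opening"],o["contact_force"],o["time_s"]);c=eyes.read_camera("wrist")
cv2.imwrite("pics/w2.png",c["pixels"])
a=C["scene"]["pixels"][180:330,250:450]; b=C["side"]["pixels"][170:330,240:400]
cv2.imwrite("pics/s2.png",np.hstack([cv2.resize(a,(533,400),interpolation=2)[:, :400],cv2.resize(b,(400,400),interpolation=2)]))
E
```

```text
time_s: 4.1
tcp_pos: [0.5535, 0.1196, 0.0727]
tool_rot: [1.178, 1.227, -1.173]
contact_force: [-0.3, -1.0, -0.3]
opening: 0.0403
[0.55332893 0.11959379 0.07271585] 0.040379133791481815 [-0.58896005 -0.27680545  0.09135407] 4.2
[0.55302773 0.11958433 0.07243667] 0.03982727963935943 [0.46438383 0.80608263 0.59011745] 4.25
[0.55266096 0.1195657  0.07207635] 0.04002172596098198 [-0.6147529  -0.23366918  0.47668129] 4.3
```

View pics/w2.png

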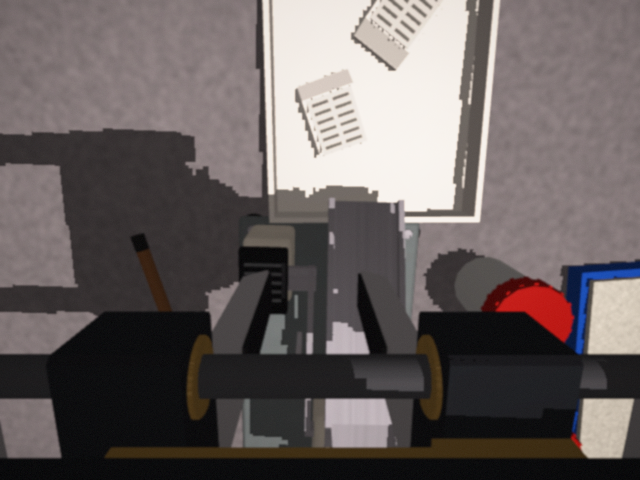

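View pics/s2.png

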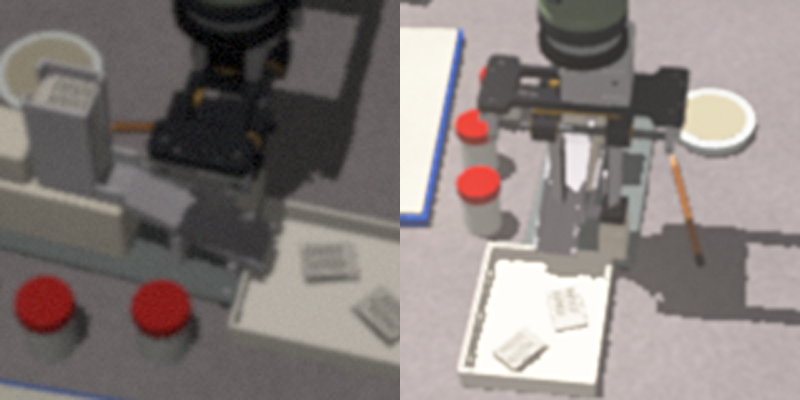

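```bash
python3 - <<'E'
from h import *
np.set_printoptions(precision=1,suppress=True)
c=eyes.read_camera("wrist");Mi=np.linalg.inv(c["mount"])
def pj(p):
    q=Mi@np.r_[p,1];return np.array([c["cx"]-c["fx"]*q[0]/q[2],c["cy"]+c["fy"]*q[1]/q[2]])
for y in(-.032,-.02,.02,.032):
    for z in(-.008,.008): print("tip",y,z,pj([0,y,z]))
# key: pixels -> tool plane x=+0.008
o=bot.get_obs();dz=o["tcp_pos"][2]-.064;print(o["tcp_pos"],dz)
def tl(uv,x):
    d=c["mount"][:3,:3]@np.array([(uv[0]-c["cx"])/c["fx"],-(uv[1]-c["cy"])/c["fy"],-1]);m=c["mount"][:3,3]
    return 1e3*(m+d*(x-m[0])/d[0])
for n,uv,x in[("kL far",(240,248),dz),("kR far",(288,248),dz),("kR near",(284,312),dz),("chL",(328,203),dz+.025),("chR",(403,203),dz+.025)]: print(n,tl(uv,x))
E
python3 -c "
import cv2
a=cv2.imread('pics/w2.png')[190:350,220:420];cv2.imwrite('pics/w2c.png',cv2.resize(a,None,fx=3.7,fy=3.7,interpolation=2))"
```

```text
tip -0.032 -0.008 [245.6 270.1]
tip -0.032 0.008 [246.9 302.4]
tip -0.02 -0.008 [271.5 270.1]
tip -0.02 0.008 [272.3 302.4]
tip 0.02 -0.008 [357.6 270.1]
tip 0.02 0.008 [356.7 302.4]
tip 0.032 -0.008 [383.4 270.1]
tip 0.032 0.008 [382.1 302.4]
[0.6 0.1 0.1] 0.006890812567395849
kL far [  6.9 -35.5 -16.8]
kR far [  6.9 -12.6 -16.8]
kR near [  6.9 -15.1  15.8]
chL [ 31.9   7.1 -34.8]
chR [ 31.9  46.6 -34.8]
```

View pics/w2c.png

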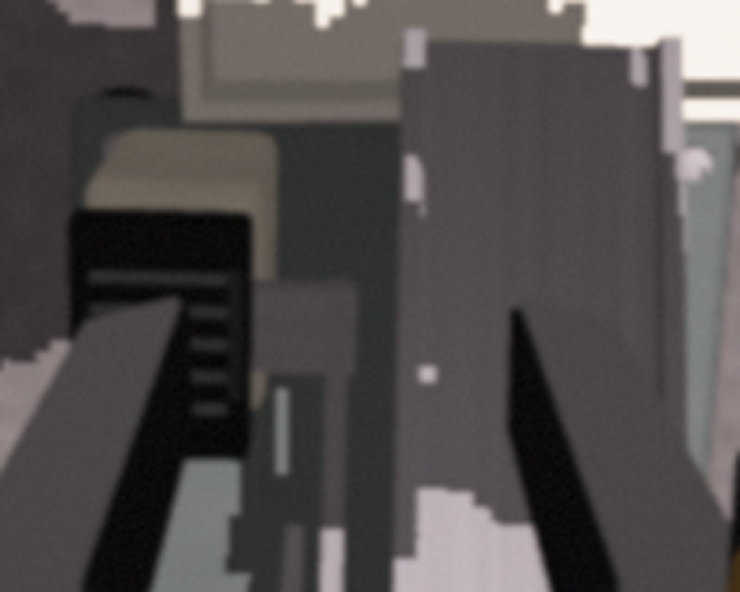

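```bash
python3 -m crank '[[0.006,0.001,0,0,0,0],[0.012,0,0,0,0,0],[0.001,0,0,0,0,0],[0,0,0,0,0,0],[0,0,0,0,0,0],[0,0,0,0,0,0],[0,0,0,0,0,0]]' 40; python3 - <<'E'
from h import *
import cv2
for i in range(3):
    o=bot.get_obs();print(o["tcp_pos"],o["opening"],o["contact_force"],o["time_s"]);c=eyes.read_camera("wrist")
cv2.imwrite("pics/w3.png",c["pixels"])
a=C["scene"]["pixels"][180:330,250:450]; b=C["side"]["pixels"][170:330,240:400]
cv2.imwrite("pics/s3.png",np.hstack([cv2.resize(a,(533,400),interpolation=2)[:, :400],cv2.resize(b,(400,400),interpolation=2)]))
E
```

```text
time_s: 5.38
tcp_pos: [0.5533, 0.1196, 0.054]
tool_rot: [1.176, 1.229, -1.175]
contact_force: [-5.2, -0.3, 17.3]
opening: 0.0403
[0.55326719 0.11955364 0.0539991 ] 0.04003738118352117 [-4.65699689 -0.78681486 17.27976502] 5.475
[0.55321273 0.11956804 0.0539555 ] 0.04001465413492251 [-4.67421319 -1.54189099 18.58485215] 5.525
[0.55324572 0.11956595 0.05397129] 0.04022620446495585 [-5.04938049 -0.43553034 17.6180348 ] 5.575
```

View pics/w3.png

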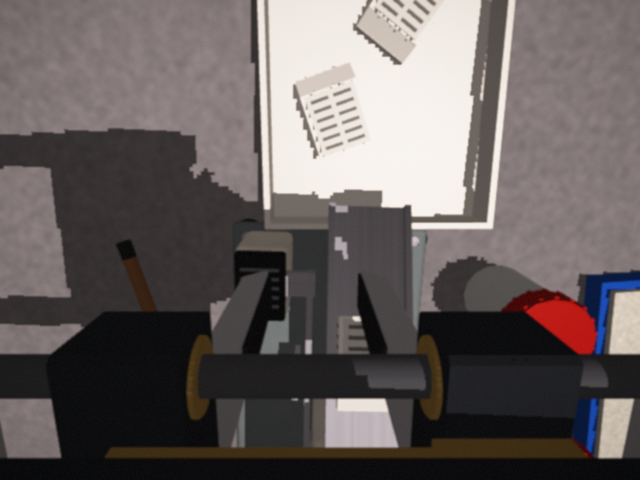

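View pics/s3.png

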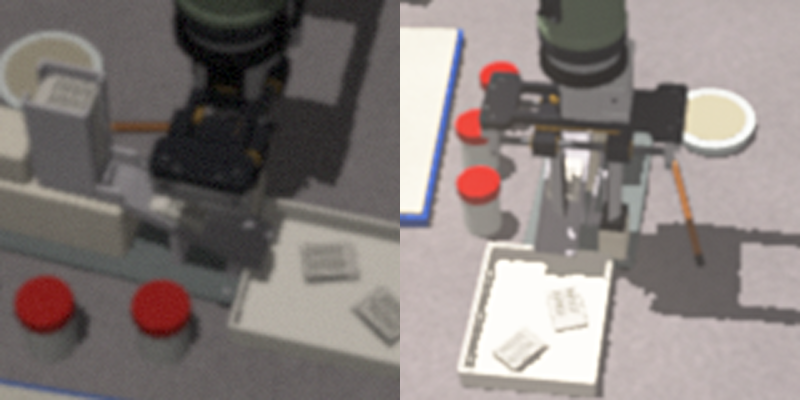

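```bash
python3 - <<'E'
from h import *
import cv2
np.set_printoptions(precision=1,suppress=True)
c=eyes.read_camera("wrist");o=bot.get_obs()
def tl(uv,x):
    d=c["mount"][:3,:3]@np.array([(uv[0]-c["cx"])/c["fx"],-(uv[1]-c["cy"])/c["fy"],-1]);m=c["mount"][:3,3]
    return 1e3*(m+d*(x-m[0])/d[0])
print("front top",tl((339,317),-.008),"back top-ish",tl((338,410),-.02),"chute L",tl((330,317),.004))
print(o["time_s"],o["contact_force"])
a=c["pixels"][190:430,220:440];cv2.imwrite('pics/w4c.png',cv2.resize(a,None,fx=2.5,fy=2.5,interpolation=2))
E
```

```text
front top [-8.  11.2 11.9] back top-ish [-20.   10.6  51.5] chute L [ 4.   7.6 17.2]
5.775 [-5.3 -0.2 17.4]
```

View pics/w4c.png

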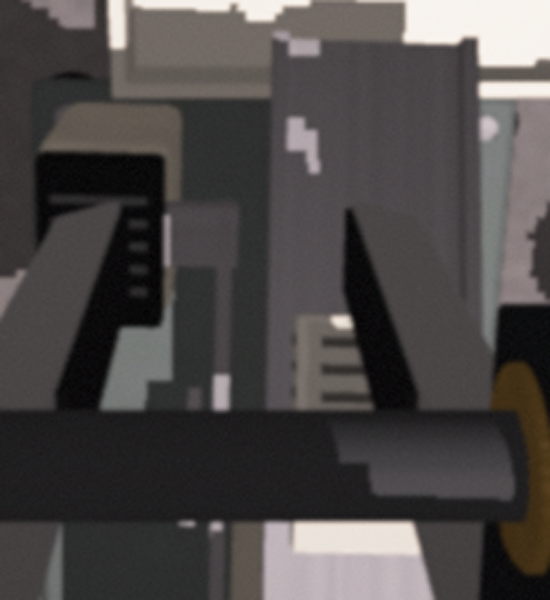

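```bash
python3 -m crank '[[0,0,0,0,0,0],[0,0,0,0,0,0],[0,0,0,0,0,0],[0,0,0,0,0,0]]'; python3 - <<'E'
from h import *
import cv2
np.set_printoptions(precision=2,suppress=True)
c=eyes.read_camera("wrist");o=bot.get_obs();print(o["time_s"],o["contact_force"],o["tcp_pos"])
cv2.imwrite("pics/w5.png",c["pixels"])
a=cv2.imread("pics/w3.png")
g=lambda im:im[300:350,336:356].mean(2).mean(1)
print(np.c_[np.arange(300,350),g(a),g(c["pixels"])][5:30])
g=lambda im:im[395:425,345:370].mean(2).mean(1)
print(np.c_[np.arange(395,425),g(a),g(c["pixels"])][5:25])
E
```

```text
time_s: 6.28
tcp_pos: [0.5533, 0.1196, 0.054]
tool_rot: [1.176, 1.229, -1.175]
contact_force: [-5.0, -0.1, 18.4]
opening: 0.0399
6.425 [-6.16 -1.14 17.61] [0.55 0.12 0.05]
[[305.    81.97  82.23]
 [306.    82.3   81.8 ]
 [307.    82.53  82.32]
 [308.    82.23  82.15]
 [309.    82.3   82.57]
 [310.    82.13  82.7 ]
 [311.    83.08  82.52]
 [312.    82.82  82.32]
 [313.    82.78  82.93]
 [314.    83.37  83.18]
 [315.    92.32  92.1 ]
 [316.   110.05 110.75]
 [317.   123.98 124.13]
 [318.   125.27 125.38]
 [319.   119.8  119.9 ]
 [320.   112.35 112.62]
 [321.   106.33 105.67]
 [322.   101.57 101.82]
 [323.    98.32  99.03]
 [324.    93.53  93.05]
 [325.    85.37  85.28]
 [326.    80.62  80.67]
 [327.    81.72  81.9 ]
 [328.    88.72  88.68]
 [329.    97.35  97.22]]
[[400.   224.6  224.6 ]
 [401.   227.4  227.35]
 [402.   226.95 227.11]
 [403.   226.93 226.84]
 [404.   226.69 226.72]
 [405.   226.67 226.73]
 [406.   226.71 226.59]
 [407.   226.56 226.67]
 [408.   226.68 226.88]
 [409.   227.2  227.33]
 [410.   222.91 222.69]
 [411.   205.27 205.11]
 [412.   189.65 189.31]
 [413.   185.48 185.57]
 [414.   185.45 185.28]
 [415.   185.35 185.49]
 [416.   185.23 185.64]
 [417.   185.45 185.31]
 [418.   185.29 185.55]
 [419.   185.24 185.32]]
```

```bash
python3 -m crank '[[0,0,0.001,0,0,0],[0,0,0.001,0,0,0],[0,0,0.001,0,0,0],[0,0,0,0,0,0],[0,0,0,0,0,0]]'; python3 - <<'E'
from h import *
import cv2
np.set_printoptions(precision=4,suppress=True)
c=eyes.read_camera("wrist");o=bot.get_obs();print(o["time_s"],o["contact_force"],o["tcp_pos"])
cv2.imwrite("pics/w6.png",c["pixels"])
a=cv2.imread("pics/w5.png")
g=lambda im:im[300:350,336:356].mean(2).mean(1)
print(np.c_[np.arange(300,350),g(a),g(c["pixels"])][8:24].round(0).T)
g=lambda im:im[395:425,345:370].mean(2).mean(1)
print(np.c_[np.arange(395,425),g(a),g(c["pixels"])][5:25].round(0).T)
E
```

```text
time_s: 7.05
tcp_pos: [0.5532, 0.1193, 0.054]
tool_rot: [1.181, 1.232, -1.173]
contact_force: [-5.2, 6.3, 18.4]
opening: 0.0398
7.2 [-4.9416  5.9834 18.0662] [0.5533 0.1193 0.054 ]
[[308. 309. 310. 311. 312. 313. 314. 315. 316. 317. 318. 319. 320. 321.
  322. 323.]
 [ 82.  83.  83.  83.  82.  83.  83.  92. 111. 124. 125. 120. 113. 106.
  102.  99.]
 [ 82.  82.  82.  82.  83.  83.  83.  87.  96. 104. 105. 107. 113. 116.
  115. 111.]]
[[400. 401. 402. 403. 404. 405. 406. 407. 408. 409. 410. 411. 412. 413.
  414. 415. 416. 417. 418. 419.]
 [225. 227. 227. 227. 227. 227. 227. 227. 227. 227. 223. 205. 189. 186.
  185. 185. 186. 185. 186. 185.]
 [225. 227. 227. 227. 227. 227. 227. 227. 227. 227. 225. 211. 194. 187.
  186. 185. 185. 186. 185. 185.]]
```

View pics/w6.png

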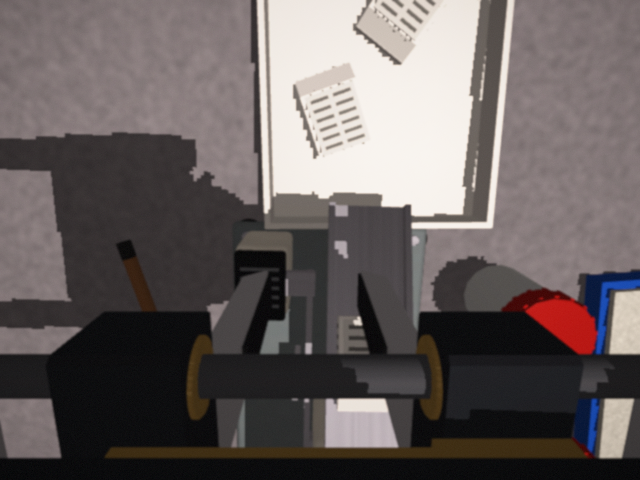

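```bash
python3 -m crank '[[-0.0005,0,0,0,0,0],[-0.0005,0,0,0,0,0],[0,0,0,0,0,0],[0,0,0,0,0,0],[0,0,0,0,0,0]]'; python3 - <<'E'
from h import *
import cv2
np.set_printoptions(precision=4,suppress=True)
c=eyes.read_camera("wrist")
for i in range(4):
    o=bot.get_obs();print(o["time_s"],o["contact_force"],o["tcp_pos"]);c=eyes.read_camera("wrist")
cv2.imwrite("pics/w7.png",c["pixels"])
a=cv2.imread("pics/w5.png")
g=lambda im:im[300:350,336:356].mean(2).mean(1)
print(np.c_[np.arange(300,350),g(a),g(c["pixels"])][8:24].round(0).T)
g=lambda im:im[395:425,345:370].mean(2).mean(1)
print(np.c_[np.arange(395,425),g(a),g(c["pixels"])][5:25].round(0).T)
g=lambda im:im[180:260,345:370].mean(2).mean(1)
print(np.c_[np.arange(180,260),g(a),g(c["pixels"])][20:34].round(0).T)
E
```

```text
time_s: 7.82
tcp_pos: [0.5532, 0.1192, 0.0541]
tool_rot: [1.181, 1.232, -1.173]
contact_force: [-4.0, 5.6, 12.7]
opening: 0.0401
7.975 [-2.6195  5.7849 13.1168] [0.5532 0.1192 0.0541]
8.025 [-3.4023  6.1979 12.0415] [0.5532 0.1192 0.0541]
8.075 [-3.6005  6.4669 12.9081] [0.5532 0.1192 0.0541]
8.125 [-3.4652  5.5846 12.8397] [0.5532 0.1192 0.0541]
[[308. 309. 310. 311. 312. 313. 314. 315. 316. 317. 318. 319. 320. 321.
  322. 323.]
 [ 82.  83.  83.  83.  82.  83.  83.  92. 111. 124. 125. 120. 113. 106.
  102.  99.]
 [ 82.  82.  82.  82.  82.  83.  83.  86.  94. 103. 106. 108. 113. 115.
  113. 109.]]
[[400. 401. 402. 403. 404. 405. 406. 407. 408. 409. 410. 411. 412. 413.
  414. 415. 416. 417. 418. 419.]
 [225. 227. 227. 227. 227. 227. 227. 227. 227. 227. 223. 205. 189. 186.
  185. 185. 186. 185. 186. 185.]
 [225. 228. 227. 227. 227. 227. 227. 227. 227. 227. 225. 212. 195. 187.
  185. 185. 186. 185. 185. 185.]]
[[200. 201. 202. 203. 204. 205. 206. 207. 208. 209. 210. 211. 212. 213.]
 [107. 106. 107. 107. 107. 103.  94.  85.  83.  83.  83.  82.  77.  73.]
 [106. 107. 107. 107. 105.  98.  89.  84.  82.  83.  83.  83.  83.  83.]]
```

```bash
python3 -m crank '[[0,-0.0003,-0.0008,0,0,0],[0,-0.0003,-0.0008,0,0,0],[0,-0.0004,-0.0009,0,0,0],[-0.0003,0,0,0,0,0],[0,0,0,0,0,0],[0,0,0,0,0,0],[0,0,0,0,0,0]]'; python3 - <<'E'
from h import *
import cv2
np.set_printoptions(precision=4,suppress=True)
for i in range(4):
    o=bot.get_obs();print(o["time_s"],o["contact_force"],o["tcp_pos"],o["wrist_torque"]);c=eyes.read_camera("wrist")
cv2.imwrite("pics/w8.png",c["pixels"])
a=cv2.imread("pics/w5.png")
g=lambda im:im[300:350,336:356].mean(2).mean(1)
print(np.c_[np.arange(300,350),g(a),g(c["pixels"])][8:24].round(0).T)
g=lambda im:im[395:425,345:370].mean(2).mean(1)
print(np.c_[np.arange(395,425),g(a),g(c["pixels"])][13:19].round(0).T)
g=lambda im:im[180:260,345:370].mean(2).mean(1)
print(np.c_[np.arange(180,260),g(a),g(c["pixels"])][23:34].round(0).T)
a=c["pixels"][190:430,220:440];cv2.imwrite('pics/w8c.png',cv2.resize(a,None,fx=2.5,fy=2.5,interpolation=2))
a=C["scene"]["pixels"][200:300,270:370]; b=C["side"]["pixels"][200:300,270:370]
cv2.imwrite("pics/s8.png",np.hstack([cv2.resize(a,(400,400),interpolation=2),cv2.resize(b,(400,400),interpolation=2)]))
E
```

```text
time_s: 9.05
tcp_pos: [0.5531, 0.1195, 0.0542]
tool_rot: [1.178, 1.228, -1.173]
contact_force: [-0.0, 1.6, 10.4]
opening: 0.0403
9.15 [-0.3313  0.5512  9.3573] [0.5531 0.1195 0.0542] [ 0.1735  0.4576 -0.0164]
9.2 [-0.7738  0.5762  9.8114] [0.5531 0.1195 0.0542] [ 0.0761  0.4047 -0.0464]
9.25 [-0.8962  0.6595  9.719 ] [0.5531 0.1195 0.0542] [ 0.1086  0.466  -0.0021]
9.3 [-1.0976  1.0077 10.074 ] [0.5531 0.1195 0.0542] [0.1786 0.4049 0.0046]
[[308. 309. 310. 311. 312. 313. 314. 315. 316. 317. 318. 319. 320. 321.
  322. 323.]
 [ 82.  83.  83.  83.  82.  83.  83.  92. 111. 124. 125. 120. 113. 106.
  102.  99.]
 [ 82.  82.  82.  82.  83.  82.  83.  90. 106. 119. 122. 117. 109. 103.
  101.  99.]]
[[408. 409. 410. 411. 412. 413.]
 [227. 227. 223. 205. 189. 186.]
 [227. 227. 222. 204. 189. 186.]]
[[203. 204. 205. 206. 207. 208. 209. 210. 211. 212. 213.]
 [107. 107. 103.  94.  85.  83.  83.  83.  82.  77.  73.]
 [107. 106. 102.  92.  82.  76.  73.  72.  72.  73.  72.]]
```

View pics/w8c.png

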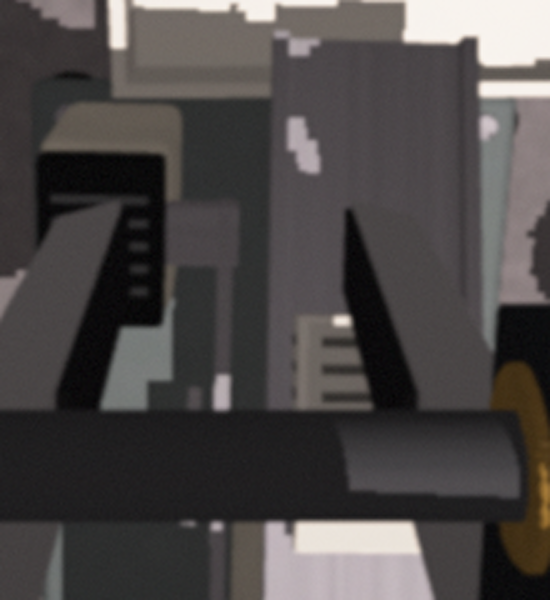

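View pics/s8.png

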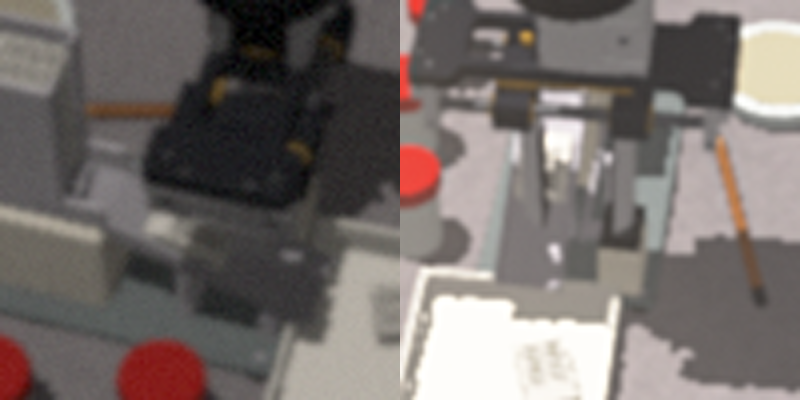

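```bash
python3 -c "
from rig import bot,hand_in
hand_in();print(bot.get_obs()['tcp_pos'],bot.get_obs()['contact_force'])"
```

```text
the job is handed in; nothing more can be done
the job is handed in; nothing more can be done
```

I pressed the thumb key all the way down with one finger. The other finger, already standing in the chute, stopped the popped-out cassette. I handed the job in while holding, at about 9.3 s; it gives no verdict.

**Last checks, all before hand-in:**
- **Key:** the fingertips read z = 54.2 mm, about 0.2 mm above the fully-down height. The upward force was about 10 N and the side forces about 1 N.
- **Cassette:** it lay across the chute's middle and appeared flat. Its image stayed put to within a pixel over about 0.85 s of holding. When I moved the finger about 0.3 mm uphill and back, the cassette moved with it both ways, so I take it to be touching.
- **Bench:** I saw nothing else moved in the camera pictures; I did not measure the other items again.

**Disagreements:**
- **Gap at the finger:** the wrist image put the cassette's front edge 3–4 mm uphill of the expected finger face. I put this down to calibration (good to about 2 mm) and the finger's shape.
- **Short nudge:** I commanded a 3 mm uphill nudge to test contact, but the finger stuck on the key and moved only about 0.3 mm. I took most of the nudge back and eased the press from about 18 N to 10 N.

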